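# Set the third hand for soldering

### The job

Press the locking tweezers, which already hold the bezel ring, down into both spring clips of the third-hand carriage so that they snap fully home, tips towards the brick. Then slide the carriage along its rods until the bezel ring stands right over the round brass seat of the fan pendant on the brick, and let go. Leave the pendant where it lies and do not disturb the other tools.

Things in the scene. Friction and masses are not known exactly. Their poses are not given: they have to be found in the camera images.
- station: Soldering station, fixed: a dark iron base plate 350 x 120 x 10 mm; two steel guide rods along its x axis; a white firebrick 100 x 100 mm whose flat top is 55 mm above the bench. Origin on the bench under the plate, x runs along the rods towards the brick (brick centre at x = +115 mm), y to the left of that, z up.
- carriage (a joint): Slide of the aluminium third-hand carriage along the rods, in m: 0 at the rear stop, grows towards the brick, 0.125 at the front stop. About 4 N of friction, little damping; it stays where it is left.
- clip_mid (a point): On the carriage, midway between its two spring clips, on the line where the tweezers' axis lies when snapped home (70 mm above the bench). Axes as the station's. The carriage block is 100 x 74 mm (60 mm behind this point, 40 mm ahead), its top 38 mm above the bench; nothing higher stands between the clips, which are 33 mm ahead of and 33 mm behind this point.
- clip_front (a point): The same line in the middle of the front clip; the rear clip is alike. Each clip is 10 mm long: a flat saddle 61 mm above the bench between two sprung steel jaws. Their throat is 12 mm wide at 79 mm height and flares to about 26 mm at the jaws' tops, 94 mm above the bench. A jaw gives from 1.6 N, 1 mm per 1.1 N; pressing straight down into both clips takes about 6 to 10 N.
- knob (a point): On the carriage: the middle of the grip of its upright black knob, 18 mm across, between 38 and 78 mm above the bench (this point at 62 mm), 42 mm behind and 53 mm to the right (-y) of point clip_mid. Pull or push the carriage by it.
- tweezers: Locking soldering tweezers lying on the bench, 70 g, rigid. x runs along them to the tips, z up; origin under the middle of the brown fibre grips, at their flat underside. The grips are 100 mm long (x -50 to +50 mm), 16 mm wide, 18 mm high, long edges rounded 4 mm. The steel tail reaches x = -86 mm, the tips x = +113 mm, both at half height.
- grips (a point): On the tweezers' axis, in the middle of the fibre grips, 9 mm above their underside. Home when it lies at the height and side position of point clip_mid with both axes parallel; it may be some mm ahead of or behind clip_mid, so long as the fibre grips reach through both clips.
- bezel (a point): Centre of the silver bezel ring in the tweezers' tips, 20 mm across and 5 mm high, lying level, 120 mm ahead of point grips on the tweezers' axis.
- pendant: Loose silver fan pendant lying on the firebrick, 3 mm thick, 53 mm long and 62 mm wide, 60 g. Origin at its underside below its round seat; the fan spreads from the seat to +x, away from the clips, up to 43 mm.
- seat (a point): Centre of the top of the pendant's round brass seat, 20 mm across, 4.5 mm above the brick (59.5 mm above the bench); it lies ahead of the clips on their centre line. With the tweezers home the ring's underside passes about 8 mm above it.
- pliers: Chain-nose pliers with blue handles, 140 mm long, lying on the bench; a bystander. Origin near their middle, on the bench.
- hammer: Hammer with a wooden handle, 220 mm long, lying on the bench; a bystander. Origin at its middle, on the bench.
- jar: Amber glass jar with a white lid, 54 mm across, 65 mm tall; a bystander. Origin at the middle of its underside.
- benchblock: Square steel bench block 75 x 75 x 20 mm; a bystander. Origin at the middle of its underside.
Mind the look-alikes: they are no part of the job. Of the things that look like the tweezers, take the one that is farthest from the robot's base at the start.

How it is judged:
By the outcome, as a careful person would: the job done as asked, in the order asked, and still so for the second after the job is handed in, with the robot touching nothing.
It also fails if it takes over 48 s, if anything falls off the work surface, if the arm or the gripper's body presses on something with over 40 N, if the wrist force passes 120 N, or if a joint passes its speed limit or range.

### The arm

A 7-joint arm with a two-finger parallel gripper is mounted at the origin on the work surface. World frame = base frame: x ahead of the robot, y to its left, z up, the work surface at z = 0. Lengths are in m, angles in rad, forces in N, time in s.
With the tool pointing down it reaches from about 0.425 to 0.95 m from the base axis. Payload 4.7 kg.
Tool frame: the origin (TCP) lies on the centre line of the jaws, within the pads' length; the fingertips stand robot.nose_length ahead of it and the grasp point (between the pads) lies 8 mm behind it (robot.nose_length is the distance from the TCP to the fingertips, in m); z points along the fingers, x is the direction in which the jaws open and shut, and the axes are right-handed (so a half turn about z gives the same grasp; the last joint's range is limited). The gripper opens to 85 mm and grips with 20 to 120 N. Pads are 22 mm wide; open, the fingers measure 114 mm over their backs; the gripper's body (76 mm by 85 mm) begins 54 mm behind the grasp point. The pads swing forward as they close: fully open they stand 13 mm farther back than shut.
Start: joints at [1.231, 0.469, -0.049, 1.532, 0.024, 1.141, -0.082], TCP at [0.206, -0.643, 0.242] pointing down, gripper open.
Joint ranges: [-2.59, 2.59], [-0.33, 1.99], [-1.39, 1.29], [0.1, 2.45], [-1.04, 4.18], [0.21, 1.99], [-2.66, 2.66]. Speed limits (rad/s): [2.57, 2.57, 3.14, 3.14, 3.14, 3.14, 3.14].

### API

Orientations are given as [roll, pitch, yaw] about the fixed x, y, z axes, in that order (R = Rz(yaw) Ry(pitch) Rx(roll)).
In Python, from plant import robot gives the robot as it stands. Calls block until the motion is done:
- robot.goto(position, orientation): joint-space move of the TCP to a pose.
- robot.move_straight(position, vel=0.15, attitude=None, contact_N=None): straight line of the TCP; attitude=None keeps the orientation; vel is the mean speed in m/s. With contact_N (N) it stops when the force on the tool has changed by that much, and returns True; else False.
- robot.move_joints(angles): joint-space move.
- robot.grip(opening, strength=None): opening from 0.0 (shut) to 1.0 (fully open); strength is the grip in N (None keeps the last); returns when the fingers have stopped.
- robot.sleep(seconds).
- robot.inverse_kinematics(position, orientation): joint angles nearest the present ones, or None.
- robot.sense(): the state.
- robot.grab_frame(name): name is "scene" or "top" or "wrist"; returns a dict with "image" (420x560x3 uint8, red, green, blue), "range_z" (420x560 float32, m along the optical axis (not along the pixel's ray), 0 where there is no reading), "fx", "fy", "cx", "cy" (pixels), "R" (3x3) and "t" (3): a world point X has camera coordinates R X + t. Camera axes: x right, y down, z forward; pixel columns grow to the right and rows downward; lengths in m; the calibration is good to about 2 mm. A picture is of the moment at which its call begins.
A pose or a line that the arm cannot do raises robot.IKError and nothing moves.
- robot.close_job(): hands the job in, once; it reports no verdict.
The state is a dict: "t": time; "joint_pos": joint angles; "joint_velocities": joint speeds; "effort": joint torques, N m; "tcp_pos": TCP position; "tcp_rot": TCP orientation; "wrist_force": force on the tool from outside, world axes, zero at the start; "torque": the same for the moment, N m; "opening": opening from 0.0 (shut) to 1.0 (fully open).
Only numpy, scipy, OpenCV 4.12 (cv2) and the standard library are available. Lean on these libraries where they do the work, as an engineer would, in place of code of your own. Each camera call takes 0.05 s, during which the arm holds its last target.

## Working session

There is one attempt and no reset: what is moved stays moved. The work goes in short steps, each a Python script; the robot and the scene stay as the last script left them, time stands still between calls to the robot, and variables do not carry over. Pictures are saved under pics/ and viewed, and the job is handed in when it is done.

```bash
ls; mkdir -p pics
cat > h.py <<'E'
import numpy as np, cv2, pickle
from plant import robot
def snap(name,tag):
    f=robot.grab_frame(name); pickle.dump({k:np.asarray(v) for k,v in f.items()},open(f'{tag}.pkl','wb'))
    cv2.imwrite(f'pics/{tag}.png',f['image'][:,:,::-1]); return f
def load(tag): return pickle.load(open(f'{tag}.pkl','rb'))
def ray(f,u,v,z):
    R,t=f['R'],f['t']; c=-R.T@t
    d=R.T@np.array([(u-f['cx'])/f['fx'],(v-f['cy'])/f['fy'],1.]); return c+d*(z-c[2])/d[2]
def dep(f,u,v):
    z=f['range_z'][int(v),int(u)]
    return f['R'].T@(z*np.array([(u-f['cx'])/f['fx'],(v-f['cy'])/f['fy'],1.])-f['t'])
def proj(f,X):
    c=f['R']@np.asarray(X)+f['t']; return f['fx']*c[0]/c[2]+f['cx'],f['fy']*c[1]/c[2]+f['cy']
E
python3 - <<'E'
from h import *
for n in ['scene','top','wrist']:
    f=snap(n,n+'0'); print(n,-f['R'].T@f['t'],f['fx'])
s=robot.sense(); print(s['t'],s['tcp_pos'],s['tcp_rot'],s['opening'],robot.nose_length)
E
```

```text
pics
scene [1.13688242 0.14185446 0.8369287 ] 467.0638344536611
top [0.40014411 0.03119998 1.14903959] 396.0661622778929
wrist [ 0.27219548 -0.61961502  0.37232795] 347.1399103494488
0.15 [ 0.2063204  -0.64225627  0.24149496] [ 3.14149673e+00  1.49629352e-03 -1.25990926e+00] 0.9993344110923568 0.011
```

View pics/top0.png

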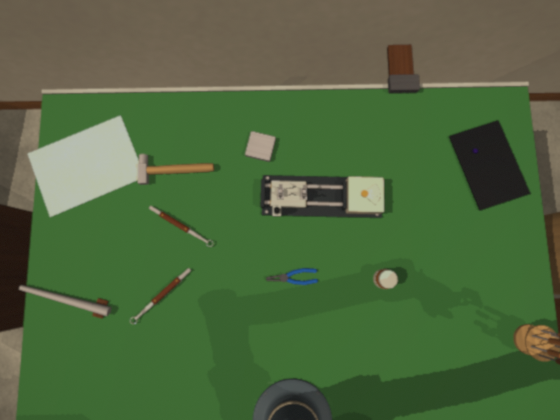

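View pics/scene0.png

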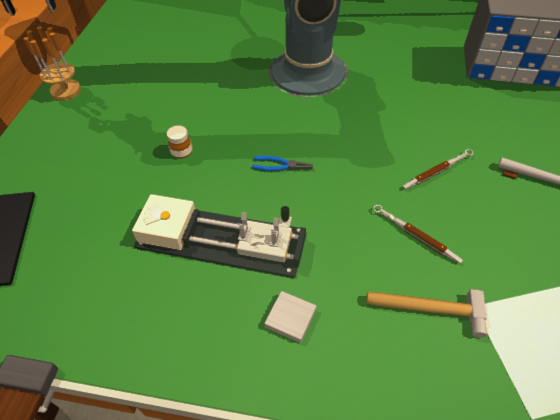

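Two tweezers look alike in the top view: A with grips at about (175,222) and ring at (210,243), and B with grips at about (165,292) and ring at (134,320). The base is at about (293,410), so A looks farther. I'll measure both and check an enlarged crop.

Run:
```python
from h import *
f=load('top0'); 
for n,p in dict(A=(174,222),B=(165,291),Aring=(210,243),Bring=(134,320),base=(293,410)).items():
    X=ray(f,*p,0.012); print(n,X.round(3),np.hypot(*X[:2]).round(3))
im=f['image']; 
hsv=cv2.cvtColor(im,cv2.COLOR_RGB2HSV)
a=cv2.resize(im[190:340,110:240],None,fx=4,fy=4,interpolation=cv2.INTER_CUBIC)
cv2.imwrite('pics/cropTw.png',a[:,:,::-1])
b=cv2.resize(im[165:230,250:400],None,fx=5,fy=5,interpolation=cv2.INTER_CUBIC)
cv2.imwrite('pics/cropSt.png',b[:,:,::-1])
g=load('scene0')['image']
b=cv2.resize(g[180:290,120:320],None,fx=4,fy=4,interpolation=cv2.INTER_CUBIC)
cv2.imwrite('pics/cropSc.png',b[:,:,::-1])
```

```text
A [0.54  0.33  0.012] 0.633
B [0.345 0.35  0.012] 0.492
Aring [0.478 0.225 0.012] 0.528
Bring [0.267 0.434 0.012] 0.51
base [ 0.026 -0.002  0.012] 0.026
```

View pics/cropTw.png

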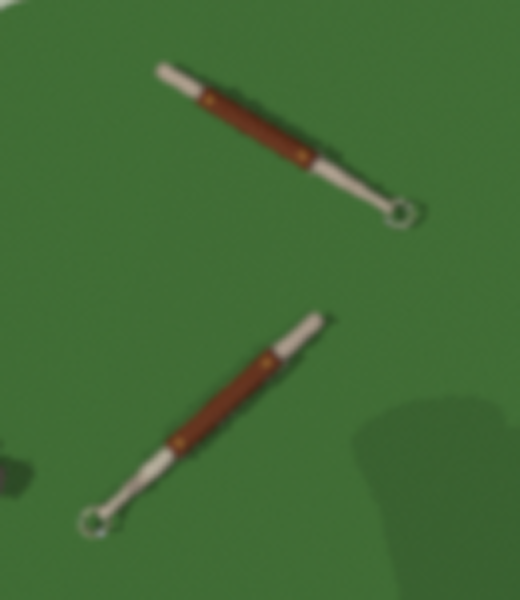

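View pics/cropSt.png

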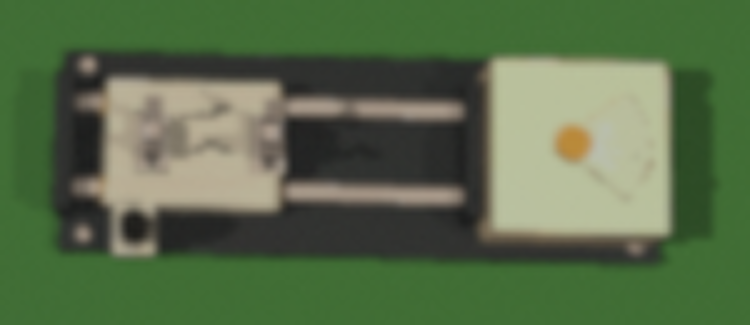

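View pics/cropSc.png

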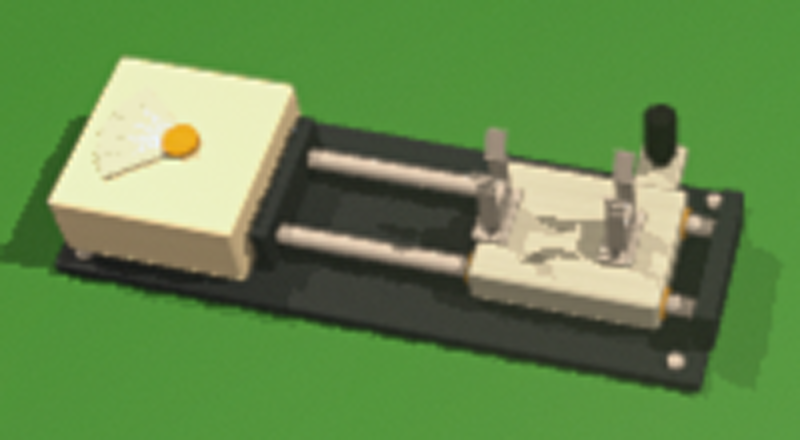

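The crop confirms it. A's grips are 0.633 m from the base and B's 0.492 m, so A is the one to take, with its ring end at crop (400,213). The station's +x runs roughly along world -y, since the brick is on the right in the top view. Next I'll get coarse poses from the top view and then take closer wrist pictures.

```bash
python3 - <<'E'
from h import *
f=load('top0'); im=f['image']; hsv=cv2.cvtColor(im,cv2.COLOR_RGB2HSV)
def rect(mask,box,z):
    m=np.zeros_like(mask); x0,y0,x1,y1=box; m[y0:y1,x0:x1]=mask[y0:y1,x0:x1]
    p=np.argwhere(m)[:,::-1]; W=np.array([ray(f,u,v,z)[:2] for u,v in p]); 
    r=cv2.minAreaRect((W*1000).astype(np.float32)); print(len(p),W.mean(0).round(4),r); return W
brown=(im[:,:,0]>im[:,:,1]*1.4)&(hsv[:,:,1]>100)
W=rect(brown,(150,200,200,250),.015)
for z,box in ((.0595,(355,180,375,210)),): 
    W=rect((hsv[:,:,0]<25)&(hsv[:,:,1]>150),box,z)
notgreen=~((hsv[:,:,0]>40)&(hsv[:,:,0]<80)&(hsv[:,:,1]>100))
W=rect(notgreen&(hsv[:,:,2]<90),(255,165,400,230),.01)
# tips
print(ray(f,210,243,.009),ray(f,150.5,207.5,.009))
w=robot.sense();
E
python3 - <<'E'
from h import *
f=load('wrist0'); s=robot.sense(); print(f['R'].round(3),f['t'],s['tcp_rot'])
import math
from scipy.spatial.transform import Rotation as Ro
Rt=Ro.from_euler('xyz',s['tcp_rot']).as_matrix()
print('cam in tool',(Rt.T@(-f['R'].T@f['t']-np.array(s['tcp_pos']))).round(4)); print((f['R']@Rt).round(3))
E
```

```text
144 [0.5411 0.3291] ((541.2974853515625, 329.41143798828125), (93.95642852783203, 12.648441314697266), 58.10882568359375)
21 [ 0.6068 -0.2128] ((606.7734985351562, -212.8189239501953), (11.188518524169922, 11.588945388793945), 87.1162109375)
2239 [ 0.6055 -0.0733] ((610.0614624023438, -95.72486877441406), (352.860595703125, 119.6310806274414), 87.76593017578125)
[0.47780824 0.22555418 0.009     ] [0.58404077 0.40007205 0.009     ]
[[ 0.305 -0.952 -0.001]
 [-0.915 -0.293  0.276]
 [-0.264 -0.083 -0.961]] [-0.67256879 -0.035408    0.37820464] [ 3.14149673e+00  1.49629352e-03 -1.25990926e+00]
cam in tool [-0.0016 -0.0696 -0.1308]
[[ 1.     0.001 -0.   ]
 [-0.001  0.961 -0.276]
 [-0.     0.276  0.961]]
```

View pics/wrist0.png

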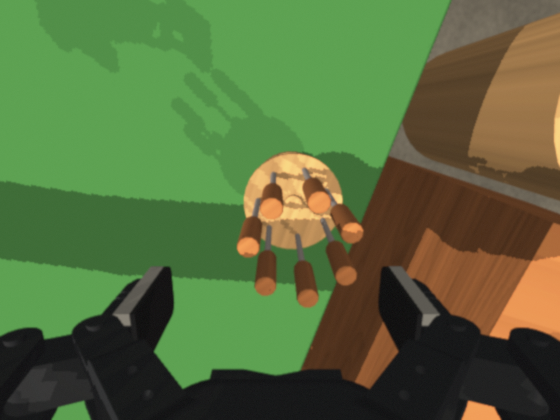

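Run:
```python
from h import *
y=-0.039
for p in ([.61,0.0,.30],[.54,.33,.20]):
    print(robot.inverse_kinematics(p,[np.pi,0,y if p[1]<.1 else np.radians(-31.6)]))
robot.goto([.61,0.0,.30],[np.pi,0,y]); f=snap('wrist','w1'); print(robot.sense()['t'],robot.sense()['joint_pos'])
```

```text
[ 0.46404448  0.40914667 -0.72977668  1.59106038  0.28323461  1.25029885
 -0.35362062]
[ 0.00360864  0.60405324 -0.9119369   1.64917969  0.51513957  1.14712827
 -1.59249857]
2.8833 [ 0.46508712  0.4093764  -0.72865053  1.59098648  0.28337369  1.25035401
 -0.35357305]
```

View pics/w1.png

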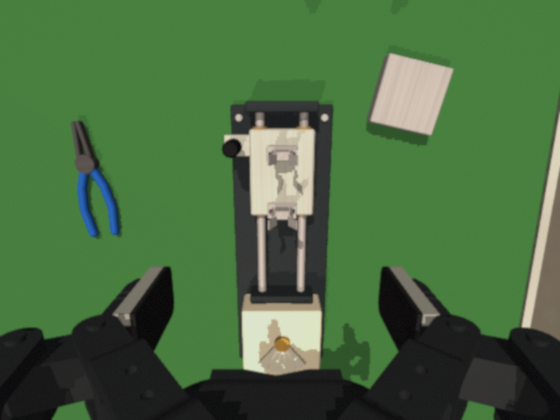

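This shows the station: knob at (232,148), clips at about (283,155) and (283,212), seat at (283,344). I'll measure them.

Run:
```python
from h import *
f=load('w1'); im=f['image']; hsv=cv2.cvtColor(im,cv2.COLOR_RGB2HSV)
def pts(m,box,z):
    x0,y0,x1,y1=box; q=np.zeros(m.shape,bool); q[y0:y1,x0:x1]=m[y0:y1,x0:x1]
    p=np.argwhere(q)[:,::-1]; return p,np.array([ray(f,u,v,z)[:2] for u,v in p])
p,W=pts((hsv[:,:,0]<25)&(hsv[:,:,1]>150),(265,330,300,360),.0595); seat=(W.max(0)+W.min(0))/2
print('seat',len(p),W.mean(0),seat,np.ptp(W,axis=0), dep(f,*p.mean(0)))
ft=load('top0')
# plate: anything not green near, boundaries of dark plate at z=.01
ng=~((hsv[:,:,0]>40)&(hsv[:,:,0]<85)&(hsv[:,:,1]>90)&(hsv[:,:,2]>60))
L=[];Rr=[]
for v in list(range(165,290,4)):
    row=(hsv[v,:,2]<75); 
    u=np.where(row[226:345])[0]+226
    L.append(ray(f,u.min()-.5,v,.01)[:2]);Rr.append(ray(f,u.max()+.5,v,.01)[:2])
for n,E in (('L',L),('R',Rr)):
    E=np.array(E); k=np.polyfit(E[:,1],E[:,0],1); r=E[:,0]-np.polyval(k,E[:,1]); print(n,k,r.std(),np.degrees(np.arctan(k[0])))
# depth-based: jaws tops
Z=f['range_z']; vv,uu=np.mgrid[110:230,220:335]
P=np.stack([dep(f,u,v) for u,v in zip(uu.ravel(),vv.ravel())]).reshape(vv.shape+(3,))
np.save('P1.npy',P)
k=P[...,2]
hm=np.clip(k/0.1*255,0,255).astype(np.uint8)
a=np.hstack([cv2.resize(im[110:230,220:335,::-1],None,fx=3.4,fy=4.5,interpolation=cv2.INTER_CUBIC),cv2.applyColorMap(cv2.resize(hm,None,fx=3.4,fy=4.5,interpolation=cv2.INTER_NEAREST),cv2.COLORMAP_JET)])
cv2.imwrite('pics/w1c.png',a); print(a.shape)
m=(k>.032)&(k<.042); q=P[m]; print('block',len(q),q.min(0),q.max(0)); print(cv2.minAreaRect((q[:,:2]*1000).astype(np.float32)))
```

```text
seat 142 [ 0.60766652 -0.21154806] [ 0.60773571 -0.21191129] [0.0153414  0.01773728] [ 0.60765997 -0.21194762  0.05895361]
L [0.04035988 0.55643553] 0.0003880157317308401 2.311196268999687
R [0.03968556 0.67473189] 0.0003994055183334991 2.2726227829026455
(540, 782, 3)
block 5355 [ 0.55269319 -0.05240113  0.03200893] [0.65748611 0.0711079  0.04198333]
((603.1615600585938, 9.558013916015625), (121.00782012939453, 103.48390197753906), 87.50718688964844)
```

View pics/w1c.png

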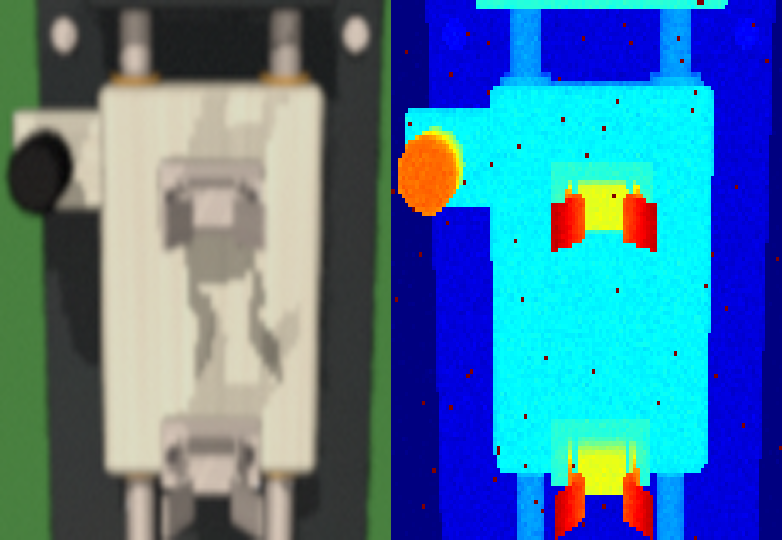

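The depth view is clean: orange knob top, red jaws, yellow saddles. I'll take the clip points from it.

Run:
```python
from h import *
P=np.load('P1.npy'); Q=P.reshape(-1,3)
th=np.arctan(0.040); ex=np.array([-np.sin(th),-np.cos(th)]); ey=np.array([np.cos(th),-np.sin(th)])
o=np.array([0.6156+0.04*(-.0957),-.0957])
S=np.c_[(Q[:,:2]-o)@ex,(Q[:,:2]-o)@ey,Q[:,2]]
def st(m,n):
    q=S[m]; print(n,len(q),'min',np.percentile(q,2,axis=0).round(4),'max',np.percentile(q,98,axis=0).round(4))
b=(abs(S[:,2]-.038)<.0025); 
st(b&(abs(S[:,1])<.045),'block')
sad=(abs(S[:,2]-.061)<.002)&(abs(S[:,1])<.02)
for n,r in (('rear',S[:,0]<-.1),('front',S[:,0]>-.1)):
    st(sad&r,'saddle '+n)
    for lo,hi in ((.08,.087),(.087,.096)):
        h=(S[:,2]>lo)&(S[:,2]<hi)&r&(abs(S[:,1])<.03)
        st(h&(S[:,1]>0),f'jawL{lo}'); st(h&(S[:,1]<0),f'jawR{lo}')
st((S[:,2]>.074)&(S[:,2]<.082)&(S[:,1]<-.035),'knob')
```

```text
block 4726 min [-0.144  -0.04    0.0358] max [-0.0502  0.0346  0.0396]
saddle rear 109 min [-0.1236 -0.0063  0.0592] max [-0.114   0.0064  0.0618]
jawL0.08 45 min [-0.1238  0.0058  0.08  ] max [-0.1137  0.0098  0.0868]
jawR0.08 41 min [-0.1233 -0.0105  0.0803] max [-0.1139 -0.0063  0.0867]
jawL0.087 54 min [-0.1234  0.0104  0.0871] max [-0.1136  0.0142  0.0943]
jawR0.087 55 min [-0.1235 -0.0151  0.0874] max [-0.1137 -0.0103  0.0943]
saddle front 108 min [-0.0576 -0.0076  0.0594] max [-0.0479  0.0069  0.0618]
jawL0.08 39 min [-0.0577  0.0062  0.0806] max [-0.0479  0.0105  0.0866]
jawR0.08 36 min [-0.0573 -0.0106  0.0805] max [-0.0481 -0.0065  0.0868]
jawL0.087 47 min [-0.0577  0.0101  0.0874] max [-0.0479  0.0141  0.0943]
jawR0.087 45 min [-0.0579 -0.0147  0.0872] max [-0.048  -0.0106  0.0945]
knob 227 min [-0.1355 -0.0609  0.0745] max [-0.1203 -0.0456  0.0787]
```

Everything fits. In the station frame clip_mid is at x=-0.0858, y≈0, the knob is within 1 mm of its stated offset, and the jaw tops are at 94 mm. Now the tweezers.

```bash
cat >> h.py <<'E'
th=np.arctan(0.040); ex=np.array([-np.sin(th),-np.cos(th)]); ey=np.array([np.cos(th),-np.sin(th)])
o=np.array([0.6156+0.04*(-.0957),-.0957]); syaw=np.arctan2(ex[1],ex[0])
def S2W(x,y,z): return np.r_[o+ex*x+ey*y,z]
def W2S(X): X=np.asarray(X); d=X[:2]-o; return np.r_[d@ex,d@ey,X[2:]]
def tweez(f):
    im=f['image'].astype(int); hsv=cv2.cvtColor(f['image'],cv2.COLOR_RGB2HSV)
    return ((im[:,:,0]>im[:,:,1]*1.35)&(hsv[:,:,1]>90)).astype(np.uint8)
E
python3 - <<'E'
from h import *
robot.goto([.541,.329,.20],[np.pi,0,np.radians(-31.6)]); f=snap('wrist','w2'); print(robot.sense()['t'])
m=tweez(f); n,l,s,c=cv2.connectedComponentsWithStats(m)
for i in range(1,n):
    if s[i,4]>150:
        p=np.argwhere(l==i)[:,::-1]; W=np.array([dep(f,u,v) for u,v in p]); W=W[(W[:,2]>.013)&(W[:,2]<.024)]
        print(s[i],len(W)); 
        if len(W)>100: print(np.median(W,0), cv2.minAreaRect((W[:,:2]*1000).astype(np.float32)))
        W=np.array([ray(f,u,v,.016) for u,v in p]); print(W.mean(0),cv2.minAreaRect((W[:,:2]*1000).astype(np.float32)))
E
```

```text
4.25
[ 268  134   17  103 1601] 1596
[0.54365315 0.3330179  0.01700281] ((541.9692993164062, 329.924560546875), (96.81244659423828, 14.448979377746582), 57.956119537353516)
[0.54315806 0.33202339 0.016     ] ((542.03515625, 330.0268859863281), (96.46145629882812, 14.413662910461426), 57.95902633666992)
[  52  252   92   33 1295] 1206
[0.34557376 0.35529625 0.01704587] ((347.06787109375, 352.420654296875), (15.028482437133789, 88.28279876708984), 41.635746002197266)
[0.34633009 0.35472678 0.016     ] ((347.8031921386719, 352.811279296875), (16.87135124206543, 88.9478759765625), 41.78742218017578)
```

View pics/w2.png

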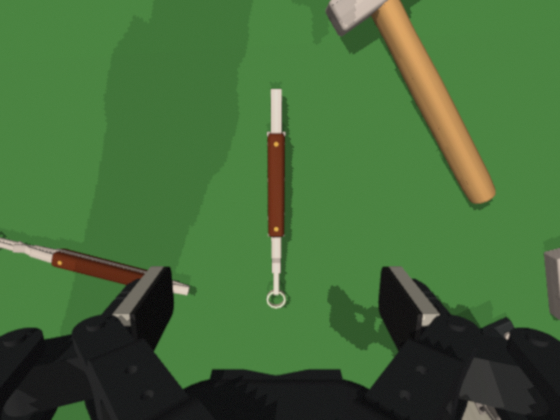

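The target tweezers' grips run from (276,135) to (276,237) and the ring is at (276,299). Position is (0.542, 0.330), axis 58.0° (tips at -122°), top 17 mm, which fits. The other pair, at (100,270), is the look-alike. I'll grasp now.

Run:
```python
from h import *
f=load('w2'); ty=np.radians(-122.04); g=np.array([.542,.330])
print('ring meas',ray(f,276,299,.010),'pred',g+.12*np.array([np.cos(ty),np.sin(ty)]))
yaw=ty+np.pi/2
robot.move_straight([*g,.06],vel=.15,attitude=[np.pi,0,yaw])
robot.move_straight([*g,.013],vel=.06)
print(robot.sense()['wrist_force'])
robot.grip(0.0,60); s=robot.sense(); print(s['opening'],s['wrist_force'],s['tcp_pos'],s['t'])
robot.move_straight([*g,.16],vel=.15)
s=robot.sense(); print(s['opening'],s['wrist_force'],s['tcp_pos'],s['t']); snap('wrist','w3')
```

```text
ring meas [0.47901964 0.22778808 0.01      ] pred [0.47833866 0.22827865]
[0.12166025 0.29344951 0.31691988]
0.17268840083351203 [-0.77554196 -0.18616177  1.91765255] [0.54221948 0.33020184 0.01336295] 6.9083
0.16927756110466602 [-0.01881168 -0.61476115 -0.76370706] [0.5414692  0.32938249 0.1588226 ] 8.0417
```

View pics/w3.png

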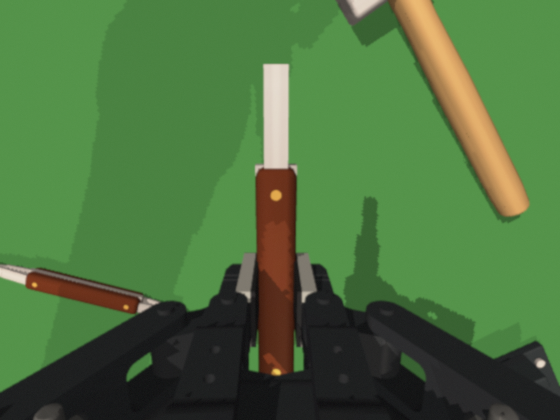

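Run:
```python
from h import *
f=load('w3'); s=robot.sense(); ty=np.radians(-122.04); u_=np.array([np.cos(ty),np.sin(ty)]);n_=np.array([-u_[1],u_[0]])
for v in (75,100,140,180,215,240,270,300,330):
    r=f['range_z'][v]; us=[u for u in range(245,310) if 0<r[u]<.45]
    if v>235: us=[u for u in us if 264<u<288]
    Q=np.array([dep(f,u,v) for u in us]); Q=Q[Q[:,2]>.08]
    d=Q[:,:2]-np.array(s['tcp_pos'])[:2]
    print(v,len(Q),'along',np.median(d@u_).round(4),'lat',(d@n_).mean().round(4),'z',np.median(Q[:,2]).round(4))
print(s['tcp_pos'],s['tcp_rot'])
```

```text
75 25 along -0.0828 lat -0.0016 z 0.1559
100 24 along -0.0742 lat -0.0015 z 0.1569
140 24 along -0.06 lat -0.0015 z 0.1588
180 42 along -0.0456 lat -0.0015 z 0.1624
215 40 along -0.032 lat -0.0015 z 0.1623
240 23 along -0.0219 lat -0.0013 z 0.1628
270 23 along -0.009 lat -0.0013 z 0.1626
300 22 along 0.0045 lat -0.0014 z 0.1628
330 23 along 0.0186 lat -0.0014 z 0.1629
[0.5414504  0.32941119 0.15870165] [ 3.13942434e+00  1.01388887e-03 -5.59253729e-01]
```

Held centred and level: all along the grips the top is at z≈0.1627. Next I'll hover above the clips and compare tweezers and clips in the same image.

```bash
cat > a.py <<'E'
from h import *
def both(tag):
    f=snap('wrist',tag); s=robot.sense()
    vv,uu=np.mgrid[0:400,150:410]; z=f['range_z'][0:400,150:410].ravel()
    C=np.c_[(uu.ravel()-f['cx'])/f['fx']*z,(vv.ravel()-f['cy'])/f['fy']*z,z]; C=C[z>0.02]
    Q=(C-f['t'])@f['R']; d=Q[:,:2]-o; S=np.c_[d@ex,d@ey,Q[:,2]]
    t=W2S(s['tcp_pos']); print('tcp S',t.round(4),'yaw err deg',np.degrees(s['tcp_rot'][2]-syaw-np.pi/2).round(2),'F',np.array(s['wrist_force']).round(2),'t',s['t'])
    return f,S,t
E
python3 - <<'E'
from a import *
p=S2W(-.0858,0,.16); yaw=syaw+np.pi/2
robot.goto(p,[np.pi,0,yaw]); robot.move_straight(S2W(-.0858,0,.127),vel=.1)
f,S,t=both('w4'); np.save('S4.npy',S)
E
```

```text
tcp S [-0.0863  0.0002  0.127 ] yaw err deg 0.03 F [-0.17 -0.   -0.69] t 9.9333
```

View pics/w4.png

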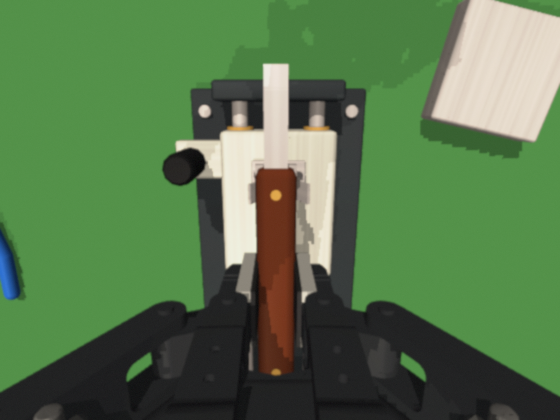

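Run:
```python
from a import *
S=np.load('S4.npy')
def st(m,n):
    q=S[m]; lo,hi=np.percentile(q,1,axis=0),np.percentile(q,99,axis=0); print(n,len(q),lo.round(4),hi.round(4),'midy',((lo+hi)/2)[1].round(4))
x=S[:,0]
st((S[:,2]>.12)&(S[:,2]<.14)&(x<-.142)&(x>-.17)&(abs(S[:,1])<.02),'tail')
st((S[:,2]>.125)&(S[:,2]<.14)&(x<-.12)&(x>-.13)&(abs(S[:,1])<.02),'grips')
st((abs(S[:,2]-.038)<.003)&(x<-.102)&(x>-.112)&(abs(S[:,1])<.05),'block')
st((S[:,2]>.084)&(S[:,2]<.097)&(x<-.1)&(x>-.14)&(S[:,1]<0)&(S[:,1]>-.03),'jawR')
st((S[:,2]>.084)&(S[:,2]<.097)&(x<-.1)&(x>-.14)&(S[:,1]>0)&(S[:,1]<.03),'jawL')
st((S[:,2]>.072)&(S[:,2]<.082)&(S[:,1]<-.035)&(S[:,1]>-.08)&(x<-.1)&(x>-.15),'knob')
```

```text
tail 1946 [-0.1697 -0.0058  0.1229] [-0.1422  0.003   0.1278] midy -0.0014
grips 1044 [-0.1299 -0.0092  0.1266] [-0.1202  0.0063  0.1319] midy -0.0015
block 745 [-0.1118 -0.0364  0.0356] [-0.1022  0.0359  0.0388] midy -0.0002
jawR 146 [-0.1236 -0.0149  0.0894] [-0.1137 -0.0119  0.0942] midy -0.0134
jawL 277 [-0.1237  0.009   0.0847] [-0.1138  0.0151  0.0941] midy 0.012
knob 893 [-0.1361 -0.061   0.0725] [-0.1197 -0.0445  0.0788] midy -0.0527
```

In the same image the tweezers sit 1.4 mm to -y of the clip centre (jaw faces at ±15 mm). I'll shift by +1.4 mm and press.

Run:
```python
from a import *
dy=.0013
robot.move_straight(S2W(-.0858,dy,.100),vel=.08,contact_N=12)
s=robot.sense(); print(W2S(s['tcp_pos']),s['wrist_force'],s['torque'])
for z in (.092,.086,.080,.076,.0735):
    h=robot.move_straight(S2W(-.0858,dy,z),vel=.03,contact_N=25); s=robot.sense()
    print(z,h,W2S(s['tcp_pos']).round(4),np.round(s['wrist_force'],2),np.round(s['torque'],2),s['t'])
    if h: break
both('w5')
```

```text
[-0.08579863  0.00102049  0.09938113] [-0.23032143  0.85193703 -0.70318952] [ 0.00875835 -0.03353849 -0.00035861]
0.092 False [-0.086   0.0014  0.0923] [-1.9  -0.14  3.34] [0.03 0.25 0.02] 10.8417
0.086 False [-0.0862  0.0014  0.0863] [-1.91  0.42  4.51] [ 0.12  0.31 -0.01] 11.1917
0.08 False [-0.086   0.0014  0.08  ] [-1.89  0.85  2.  ] [ 0.12  0.2  -0.04] 11.5417
0.076 False [-0.0856  0.0009  0.0749] [ 1.23  0.97 -5.37] [ 0.21 -0.24 -0.02] 11.825
0.0735 False [-0.0856  0.0012  0.0742] [-3.29 -0.02  5.58] [0.04 0.54 0.  ] 12.075
tcp S [-0.0856  0.0012  0.0743] yaw err deg -0.02 F [-2.53  0.45  5.43] t 12.125
```

View pics/w5.png

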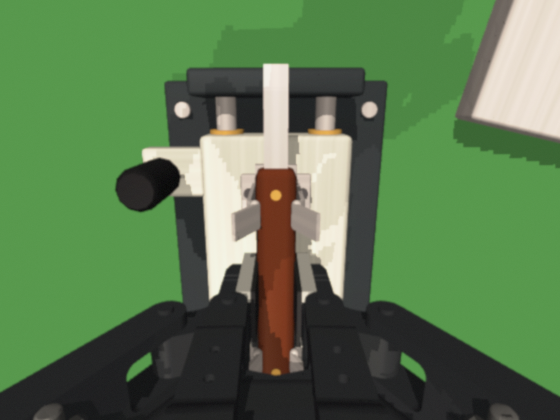

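It snapped in: at z≈0.076 the force went to -5 N (pulled in) and then to +5.6 N on the saddle. I'll press a little more, open and check the seating.

Run:
```python
from a import *
h=robot.move_straight(S2W(-.0858,.0013,.0715),vel=.02,contact_N=15); s=robot.sense(); print(h,W2S(s['tcp_pos']).round(4),np.round(s['wrist_force'],2))
robot.move_straight(S2W(-.0858,.0013,.0745),vel=.03)
robot.grip(.5); s=robot.sense(); print(np.round(s['wrist_force'],2),s['opening'])
robot.move_straight(S2W(-.0858,.0013,.20),vel=.2)
f,S,t=both('w6'); np.save('S6.npy',S)
def st(m,n):
    q=S[m]; lo,hi=np.percentile(q,1,axis=0),np.percentile(q,99,axis=0); print(n,len(q),lo.round(4),hi.round(4),'midy',((lo+hi)/2)[1].round(4),'medz',np.median(q[:,2]).round(4))
for x0 in np.arange(-.17,.05,.01):
    m=(S[:,0]>x0)&(S[:,0]<x0+.01)&(S[:,2]>.066)&(S[:,2]<.0835)&(abs(S[:,1])<.0125)
    if m.sum()>30: st(m,round(x0,3))
```

```text
False [-0.0857  0.0012  0.0742] [-7.54 -0.92 17.77]
[-0.17 -0.18 -0.75] 0.5011613547741547
tcp S [-0.0853  0.0003  0.1983] yaw err deg -0.0 F [ 0.41 -0.03 -0.26] t 13.8333
-0.17 180 [-0.1696 -0.004   0.0702] [-0.16    0.0038  0.0736] midy -0.0001 medz 0.0721
-0.16 167 [-0.1594 -0.0041  0.0713] [-0.1504  0.0038  0.075 ] midy -0.0002 medz 0.0731
-0.15 178 [-0.1498 -0.0041  0.0725] [-0.14    0.0038  0.076 ] midy -0.0002 medz 0.0742
-0.14 268 [-0.1394 -0.0079  0.0705] [-0.1303  0.0075  0.0792] midy -0.0002 medz 0.0764
-0.13 344 [-0.1298 -0.0108  0.0717] [-0.1202  0.0104  0.0832] midy -0.0002 medz 0.0782
-0.12 308 [-0.1198 -0.0084  0.0748] [-0.1101  0.0081  0.0832] midy -0.0002 medz 0.0784
-0.11 288 [-0.1099 -0.0081  0.0738] [-0.1002  0.0077  0.0796] midy -0.0002 medz 0.078
-0.1 283 [-0.0998 -0.0082  0.074 ] [-0.0901  0.0078  0.0797] midy -0.0002 medz 0.0778
-0.09 260 [-0.0899 -0.0074  0.0746] [-0.0802  0.0078  0.0795] midy 0.0002 medz 0.0779
-0.08 248 [-0.08   -0.0075  0.0753] [-0.0702  0.0071  0.0798] midy -0.0002 medz 0.0781
-0.07 243 [-0.0698 -0.0076  0.0747] [-0.0601  0.0072  0.0796]
[... 252 characters left out ...]
0787] midy -0.0002 medz 0.0754
-0.03 122 [-0.0298 -0.0047  0.0729] [-0.0203  0.0042  0.0756] midy -0.0003 medz 0.0743
-0.02 103 [-0.0199 -0.0048  0.0713] [-0.0103  0.0035  0.0749] midy -0.0007 medz 0.0731
-0.01 117 [-0.0095 -0.004   0.0697] [-0.0004  0.0035  0.0743] midy -0.0003 medz 0.0717
0.0 73 [ 0.0001 -0.004   0.0726] [0.0097 0.0035 0.0755] midy -0.0003 medz 0.074
0.01 59 [ 0.0101 -0.0024  0.0726] [0.0197 0.0018 0.0751] midy -0.0003 medz 0.0741
0.02 110 [ 0.0201 -0.0085  0.0674] [0.0299 0.008  0.0745] midy -0.0003 medz 0.0719
0.03 72 [ 0.0302 -0.0103  0.0672] [0.0399 0.0088 0.0727] midy -0.0007 medz 0.0712
0.04 61 [ 0.0401 -0.0063  0.0664] [0.0431 0.0054 0.0732] midy -0.0005 medz 0.0706
```

View pics/w6.png

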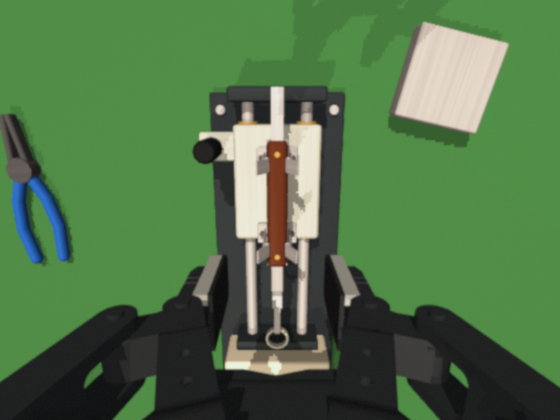

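The tweezers are home: the top is at 78–79 mm evenly between the clips, the midline is constant, and the grips span x -0.1355 to -0.0355. Next I need the ring-to-seat distance and the height of the rear bracket before gripping the knob.

Run:
```python
from a import *
S=np.load('S6.npy'); f=load('w6')
m=(S[:,0]>.02)&(S[:,0]<.05)&(S[:,2]>.066)&(S[:,2]<.0765)&(abs(S[:,1])<.014); q=S[m]
r=q[(q[:,2]>.070)]; print('ring',np.percentile(r,[1,99],axis=0).round(4)); (c,rad)=cv2.minEnclosingCircle((r[r[:,0]>.023][:,:2]*1000).astype(np.float32)); print(c,rad)
print('seat S',W2S([.60770,-.21175,.0595]), 'pred ring via grips', -.0855+.12)
m=(S[:,0]<-.145)&(S[:,0]>-.185)&(abs(S[:,1]+.03)<.02)&(S[:,2]>.015)
for a in np.arange(-.18,-.145,.005):
    k=m&(S[:,0]>a)&(S[:,0]<a+.005); print(round(a,3),k.sum(), S[k][:,2].max() if k.sum() else '')
for yy in (syaw,syaw+np.pi):
    yy=(yy+np.pi)%(2*np.pi)-np.pi
    for x in (-.1278,-.046): print(yy,robot.inverse_kinematics(S2W(x,-.052,.058),[np.pi,0,yy]))
print(robot.sense()['joint_pos'])
im=f['image'][320:385,220:335]; cv2.imwrite('pics/w6c.png',cv2.resize(im,None,fx=6,fy=6,interpolation=cv2.INTER_CUBIC)[:,:,::-1])
```

```text
ring [[ 0.0202 -0.0094  0.0701]
 [ 0.0428  0.0088  0.0744]]
(33.103214263916016, -0.46045398712158203) 10.0280122756958
seat S [0.11612002 0.00056954 0.0595    ] pred ring via grips 0.03449999999999999
-0.18 0 
-0.175 260 0.04338012076210683
-0.17 262 0.042912630073023796
-0.165 122 0.042127039292438904
-0.16 77 0.030126264249995937
-0.155 71 0.029598975248056558
-0.15 110 0.036128362578256884
-0.145 0 
-1.6107750139181867 [ 0.13174446  0.54603785 -0.34934197  1.93721084  0.27790576  0.70483001
 -1.99481618]
-1.6107750139181867 [ 0.27099773  0.54207722 -0.34155078  1.9429282   0.27129841  0.70081235
 -1.84485718]
1.5308176396716062 [ 0.57429364  0.76120141 -1.00095206  1.91278763  0.80606011  0.93552246
  0.70491374]
1.5308176396716062 [ 0.7211113   0.75864863 -1.0018635   1.91812276  0.80590746  0.93287612
  0.84806609]
[ 0.49181808  0.52552833 -0.76184687  1.69577869  0.40161278  1.08671296
 -0.43444866]
```

View pics/w6c.png

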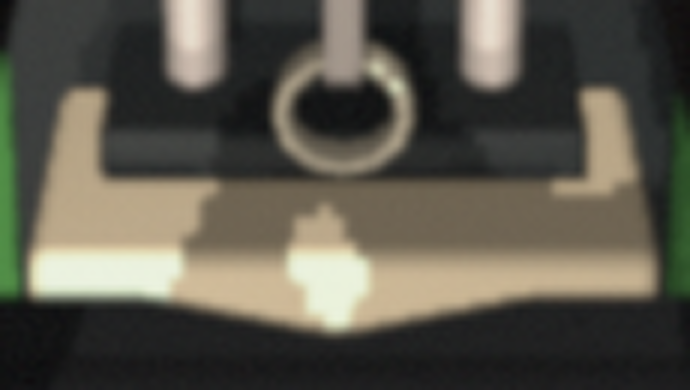

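The ring is at x≈0.0333 and the seat at 0.1161, so the slide is about 82.8 mm. I'll grip the knob with the jaws along the rods.

Run:
```python
from a import *
yaw=1.5308176; k=S2W(-.1278,-.0523,0)[:2]
robot.grip(.42)
robot.goto([*k,.16],[np.pi,0,yaw])
h=robot.move_straight([*k,.058],vel=.12,contact_N=8); s=robot.sense(); print(h,s['tcp_pos'],np.round(s['wrist_force'],2),s['t'])
if not h:
    robot.grip(0.0,30); s=robot.sense(); print(s['opening'],W2S(s['tcp_pos']),np.round(s['wrist_force'],2),s['t'])
snap('wrist','w7')
```

```text
False [0.56519875 0.03439576 0.05869259] [-0.75 -0.17 -0.35] 16.225
0.19882310030580624 [-0.12741354 -0.05168598  0.05895965] [-0.89 -2.43  5.17] 16.5167
```

View pics/w7.png

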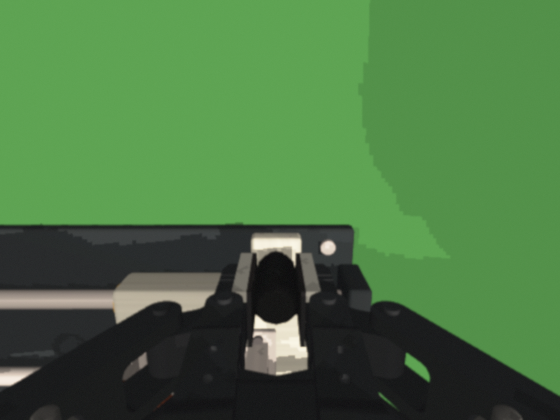

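The knob is between the pads (opening 17 mm). Sliding now.

Run:
```python
from a import *
x0=-.1278
for d in (.04,.0828):
    h=robot.move_straight(S2W(x0+d,-.0521,.0588),vel=.06,contact_N=30); s=robot.sense(); print(h,W2S(s['tcp_pos']).round(4),np.round(s['wrist_force'],2),s['t'])
f=snap('scene','s8'); snap('top','t8')
im=f['image'][180:290,120:320]; cv2.imwrite('pics/s8c.png',cv2.resize(im,None,fx=4,fy=4,interpolation=cv2.INTER_CUBIC)[:,:,::-1])
```

```text
False [-0.0877 -0.0517  0.059 ] [0.9  0.71 2.8 ] 17.3833
False [-0.0446 -0.0517  0.059 ] [3.75 1.33 3.  ] 18.25
```

View pics/s8c.png

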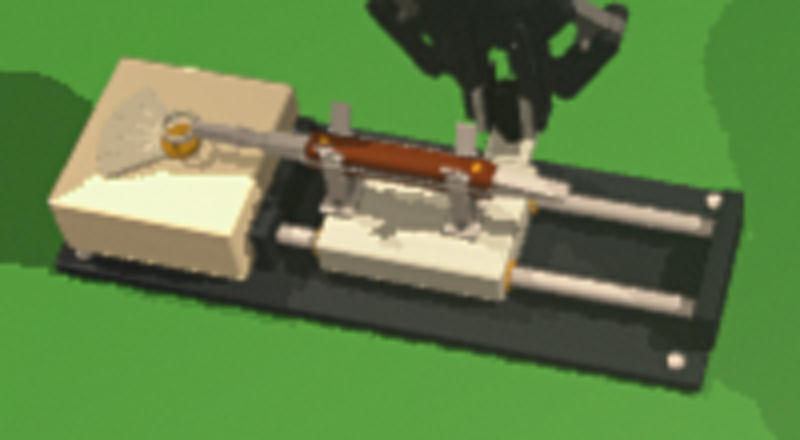

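In the scene view the ring hangs over the seat at crop (180,135). I'll release, raise, and check from straight above with the wrist camera.

Run:
```python
from a import *
robot.grip(.42); s=robot.sense(); print(W2S(s['tcp_pos']).round(4),np.round(s['wrist_force'],2),s['opening'])
robot.move_straight(S2W(-.0448,-.0521,.20),vel=.2)
robot.goto(S2W(.186,.0015,.20),[np.pi,0,syaw+np.pi/2])
f,S,t=both('w9'); np.save('S9.npy',S)
u,v=proj(f,S2W(.1161,0,.0595)); print(u,v,-f['R'].T@f['t'],W2S(-f['R'].T@f['t']))
u,v=int(u),int(v); y0=max(0,v-60); im=f['image'][y0:v+60,u-70:u+70]; cv2.imwrite('pics/w9c.png',cv2.resize(im,None,fx=5,fy=5,interpolation=cv2.INTER_CUBIC)[:,:,::-1]); print(u-70,y0)
```

```text
[-0.0445 -0.0531  0.0582] [0.1  0.25 0.44] 0.4177234435848277
tcp S [0.1834 0.0014 0.1992] yaw err deg 0.26 F [-0.77  0.35  0.44] t 20.5333
276.0779841194326 115.0641983758933 [ 0.60764065 -0.2086661   0.33002117] [0.11304096 0.00038699 0.33002117]
206 55
```

View pics/w9c.png

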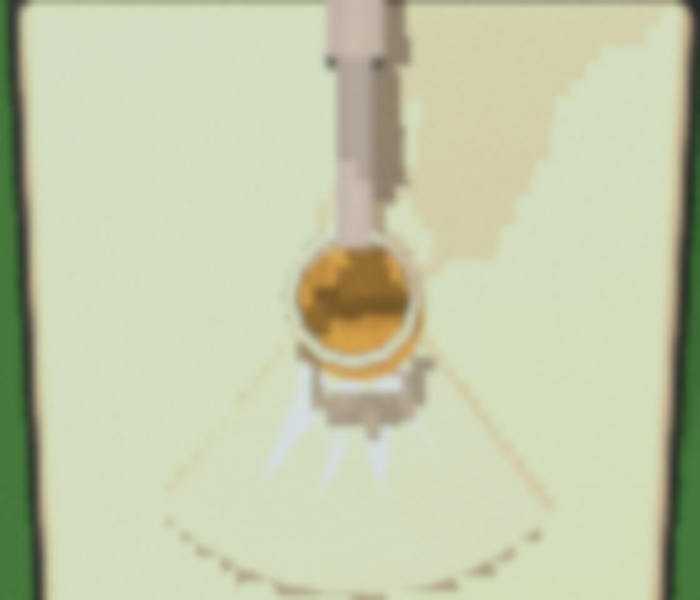

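View pics/w9.png

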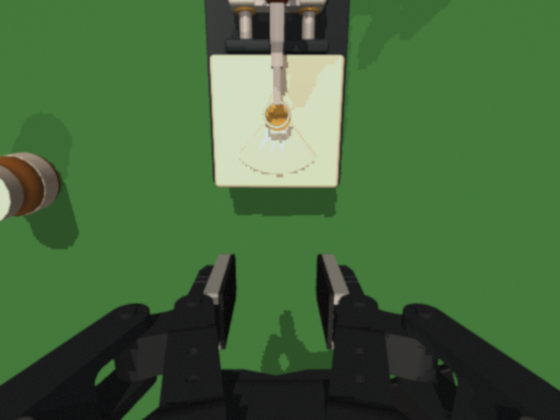

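The ring is at crop (354,301) and the visible lower and right rim of the brass seat puts its centre at about (361,316). So the ring is about 2 mm short along x. I'll quantify that.

Run:
```python
from a import *
f=load('w9'); S=np.load('S9.npy'); im=f['image']; hsv=cv2.cvtColor(im,cv2.COLOR_RGB2HSV)
q=S[(S[:,0]>.09)&(S[:,0]<.14)&(abs(S[:,1])<.015)&(S[:,2]>.067)&(S[:,2]<.078)]
r=q[q[:,0]>.108]; print('ring x max',np.percentile(r[:,0],99.5),'y',np.percentile(r[:,1],[.5,99.5]))
b=q[(q[:,0]>.1)]; print('front end minus 10.. ',cv2.minEnclosingCircle((r[:,:2]*1000).astype(np.float32)))
m=((hsv[:,:,0]<25)&(hsv[:,:,1]>140)); P=[]
for v,u in np.argwhere(m[90:140,255:300]): P.append(W2S(ray(f,u+255,v+90,.0595)))
P=np.array(P); print('orange',len(P),P.min(0),P.max(0))
# seat by depth
z=S[(abs(S[:,2]-.0595)<.0012)&(abs(S[:,0]-.116)<.016)&(abs(S[:,1])<.016)]; print(len(z),np.percentile(z,[1,99],axis=0))
print('grips end', )
print([tuple(p.round(4)) for p in P[np.argsort(-P[:,0])[:6]]])
```

```text
ring x max 0.12503979689757794 y [-0.00939174  0.00930013]
front end minus 10..  ((115.29130554199219, -0.008384265005588531), 9.900529861450195)
orange 320 [ 0.10956025 -0.00757726  0.0595    ] [0.12631335 0.00745876 0.0595    ]
363 [[ 0.10884083 -0.01148327  0.05832243]
 [ 0.13111224  0.0111432   0.06043036]]
grips end
[(np.float64(0.1263), np.float64(0.0015), np.float64(0.0595)), (np.float64(0.1263), np.float64(0.0022), np.float64(0.0595)), (np.float64(0.1263), np.float64(0.003), np.float64(0.0595)), (np.float64(0.1256), np.float64(0.0045), np.float64(0.0595)), (np.float64(0.1256), np.float64(0.0053), np.float64(0.0595)), (np.float64(0.1248), np.float64(0.006), np.float64(0.0595))]
```

Run:
```python
from a import *
from scipy.optimize import least_squares
def edge(f,uc,vc,angs,rng):
    im=f['image'].astype(float); sat=(im[:,:,0]-im[:,:,2]).astype(np.float32); out=[]
    for a in angs:
        rr=np.arange(rng[0],rng[1],.1); uu=(uc+rr*np.cos(a)).astype(np.float32); vv=(vc+rr*np.sin(a)).astype(np.float32)
        p=cv2.remap(sat,uu[None],vv[None],cv2.INTER_LINEAR)[0]; g=np.diff(cv2.GaussianBlur(p[None],(0,0),4)[0]); i=g.argmin()
        out.append(W2S(ray(f,uu[i],vv[i],.0595))[:2])
    return np.array(out)
def fit(P,R):
    r=least_squares(lambda c:np.hypot(P[:,0]-c[0],P[:,1]-c[1])-R,P.mean(0),loss='soft_l1',f_scale=.0003); return r.x,np.abs(r.fun).max()
f=load('w1'); u,v=proj(f,S2W(.116,.0006,.0595)); P=edge(f,u,v,np.linspace(0,2*np.pi,48)[:-1],(5,13))
for R in (.0095,.01): print('before',fit(P,R))
f=load('w9'); u,v=proj(f,S2W(.116,.0006,.0595)); A=np.radians(np.arange(-10,135,6)); P=edge(f,u,v,A,(9,19))
for R in (.0095,.01): print('after',fit(P,R))
print((P[::4]).round(4))
```

```text
before (array([0.11670621, 0.0005044 ]), np.float64(0.0009532800185784607))
before (array([0.11666454, 0.0005016 ]), np.float64(0.0007098533736275368))
after (array([ 0.11426179, -0.00088007]), np.float64(0.004275865529062785))
after (array([ 0.11382784, -0.00120937]), np.float64(0.004317457680879093))
[[ 0.1147  0.0081]
 [ 0.1177  0.0078]
 [ 0.1204  0.0065]
 [ 0.1261  0.0062]
 [ 0.1274  0.0015]
 [ 0.1231 -0.002 ]
 [ 0.1216 -0.005 ]]
```

The ring centre is at x≈0.1151. The seat centre is 0.1167 from the earlier full rim and about 0.1174 from the rim now visible. So the ring is about 2 mm short, and I'll regrip the knob and slide 2 mm further.

Run:
```python
from a import *
yaw=1.5308176
robot.goto(S2W(-.0447,-.0523,.16),[np.pi,0,yaw])
h=robot.move_straight(S2W(-.0447,-.0523,.0588),vel=.12,contact_N=8); print(h)
robot.grip(0.0,30); s=robot.sense(); x=W2S(s['tcp_pos'])[0]; print(s['opening'],W2S(s['tcp_pos']).round(4))
tgt=x+.0020; c=tgt
for i in range(3):
    robot.move_straight(S2W(c,-.0523,.0588),vel=.02); robot.sleep(.2); s=robot.sense(); e=tgt-W2S(s['tcp_pos'])[0]; print(e)
    if abs(e)<.0002: break
    c+=e
robot.grip(.42); robot.move_straight(S2W(c,-.0523,.20),vel=.2)
robot.goto(S2W(.189,.0015,.20),[np.pi,0,syaw+np.pi/2])
f,S,t=both('w10')
q=S[(S[:,0]>.09)&(S[:,0]<.14)&(abs(S[:,1])<.015)&(S[:,2]>.067)&(S[:,2]<.078)]; r=q[q[:,0]>.110]
print(cv2.minEnclosingCircle((r[:,:2]*1000).astype(np.float32)))
u,v=proj(f,S2W(.1165,0,.0595)); print(u,v,W2S(-f['R'].T@f['t'])); u,v=int(u),int(v); im=f['image'][v-35:v+35,u-45:u+45]; cv2.imwrite('pics/w10c.png',cv2.resize(im,None,fx=8,fy=8,interpolation=cv2.INTER_CUBIC)[:,:,::-1])
f=snap('scene','s10'); im=f['image'][180:290,120:320]; cv2.imwrite('pics/s10c.png',cv2.resize(im,None,fx=4,fy=4,interpolation=cv2.INTER_CUBIC)[:,:,::-1])
```

```text
False
0.19898685041706454 [-0.0447 -0.0517  0.0597]
0.001253260431248536
0.0003081820047966116
0.00015594280402762145
tcp S [0.1864 0.0014 0.1992] yaw err deg 0.26 F [0.17 0.15 0.3 ] t 26.3
((116.96358489990234, 0.0055524143390357494), 9.876230239868164)
276.06360578620286 111.46677701405416 [0.11604421 0.00040094 0.33001807]
```

View pics/w10c.png

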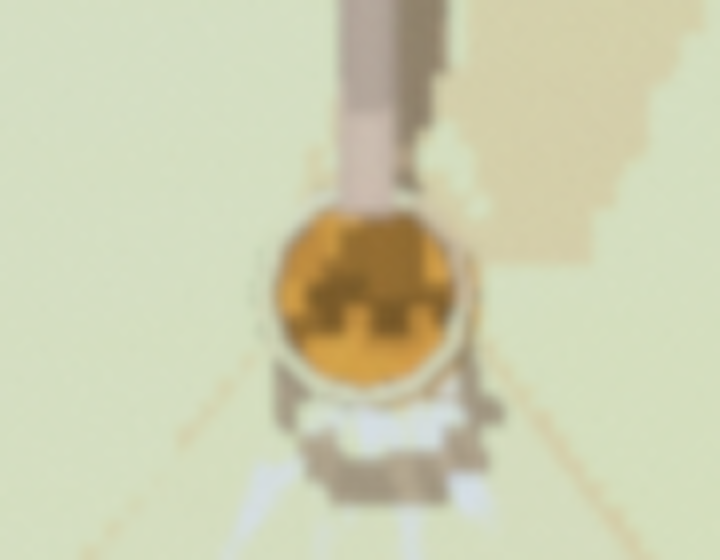

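View pics/s10c.png

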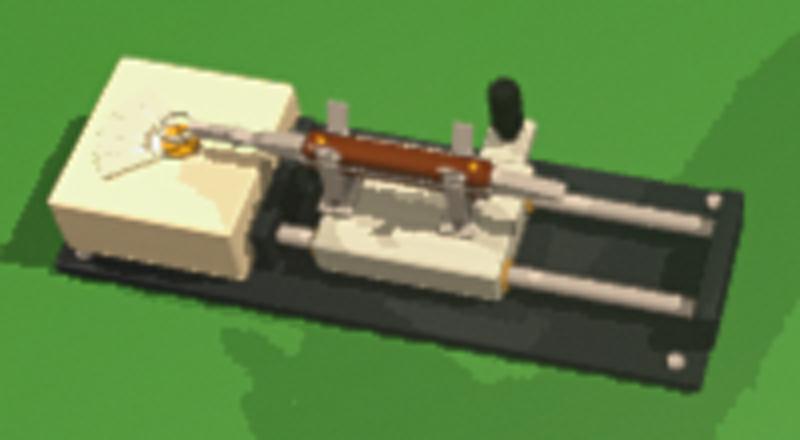

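The ring now covers the seat. Only a thin sliver of about 1 mm shows on the right, which a slide along the rods cannot change. One last seating check above the clips, then I'll hand in.

Run:
```python
from a import *
robot.goto(S2W(.03,.0015,.24),[np.pi,0,syaw+np.pi/2])
f,S,t=both('w11')
for x0 in np.arange(-.06,.06,.01):
    m=(S[:,0]>x0)&(S[:,0]<x0+.01)&(S[:,2]>.066)&(S[:,2]<.0835)&(abs(S[:,1])<.009); q=S[m]
    if m.sum()>30: print(x0.round(3),np.percentile(q[:,2],80).round(4),((q[:,1].max()+q[:,1].min())/2).round(4))
snap('top','t11')
```

```text
tcp S [0.0311 0.0013 0.2396] yaw err deg -0.05 F [-0.56 -1.17  0.91] t 27.1
-0.06 0.0767 0.0001
-0.05 0.0787 0.0001
-0.04 0.0802 0.0001
-0.03 0.0786 0.0001
-0.02 0.0787 -0.0003
-0.01 0.0787 -0.0003
0.0 0.0787 -0.0003
0.01 0.0787 -0.0003
0.02 0.0791 -0.0003
0.03 0.0794 -0.0003
0.04 0.0782 0.0001
0.05 0.0751 0.0001
```

View pics/w11.png

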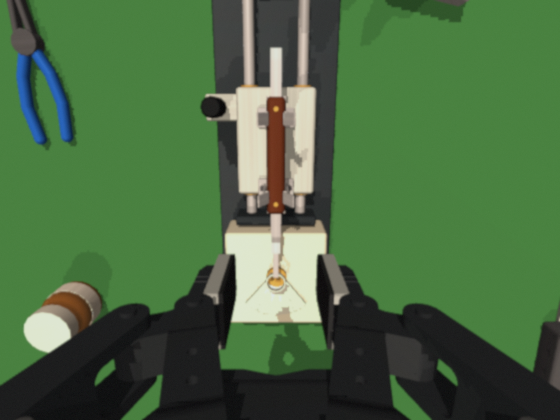

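View pics/t11.png

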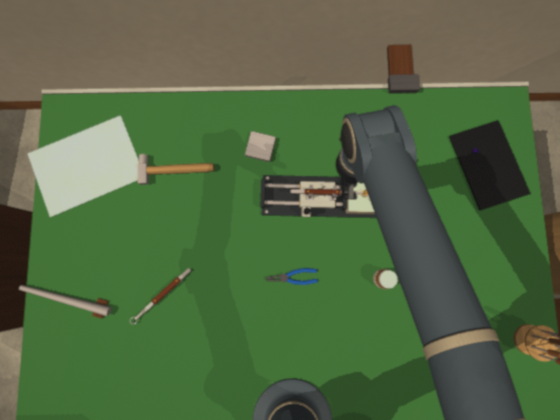

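The tweezers (grips from (276,98) to (276,213)) sit level at 79 mm top height through both clips. The pliers, hammer, jar, bench block and the other tweezers are where they started.

```bash
python3 -c "
from plant import robot
robot.sleep(.3); print(robot.sense()['t']); robot.close_job()"
```

```text
27.45
the job is handed in; nothing more can be done
```

I took the farther tweezers, pressed them into both clips, slid the carriage until the ring was over the seat, let go, and handed the job in at 27.5 s (limit 48 s). The interface gives no verdict.

- **Tweezers:** The grips were 0.63 m from the base, against 0.49 m for the look-alike. They snapped home with the tips towards the brick, and a final press read about 18 N on the saddles. At the last check the top of the grips was level at about 78.7 mm through both clips (79 mm expected), with the midline within 0.5 mm of the clips' centre.
- **Slide:** The first slide by the knob, about 83 mm, left the ring about 2 mm short. I regripped the knob and moved it 2 mm further, then let go.
- **Ring over seat:** The ring's centre is at 117.0 mm along the rods. The seat measured 116.7 mm from its full rim before the slide, and about 117.4 mm from the part still visible after the first slide. Sideways, the overhead picture still shows about 1 mm of offset, while the point measurements gave about 0.5 mm. Sliding along the rods cannot change that.
- **Surroundings:** The pendant was not touched. In the last top view the pliers, hammer, jar, bench block and the other tweezers looked unmoved.

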